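# Close up the tea corner

## Task

Close up the tea corner by pushing with the fingertips: push both open drawers of the white tea unit fully home, and slide the wooden lid of the clear tea-tablet tray along its rails until it is shut against the blue end stop. Only push, do not pick anything up: the lid must stay down on its rails the whole time, and the jars, cup, mug and scoop stay where they are.

Things in the scene. Friction and masses are not known exactly. Their poses are not given: they have to be found in the camera images.
- cabinet: white tea unit, fixed to the counter: 270 mm wide (y), 200 mm deep (x), 78 mm tall, two drawers side by side. Origin: on the counter under the middle of its front; x points from the front into the unit (the way drawers close), y to its left seen from the robot, z up
- drawer_left (a joint): how far the left (+y) drawer of the white unit is pulled out, m: 0 = fully home, grows as it comes out towards the robot, at most 0.13. It slides with about 1.5 N of friction, stays where it is left, and has a hard stop at 0
- drawer_right (a joint): how far the right (-y) drawer of the white unit is pulled out, m: 0 = fully home, grows as it comes out towards the robot, at most 0.13. It slides with about 1.5 N of friction, stays where it is left, and has a hard stop at 0
- left_pull (a point): middle of the outer (robot-side) face of the left drawer's dark steel pull, a bar 80 mm wide, 12 mm tall, reaching 14 mm out from the wooden front; moves with the drawer, 55 mm above the counter; its x axis is the closing direction
- right_pull (a point): middle of the outer (robot-side) face of the right drawer's dark steel pull, a bar 80 mm wide, 12 mm tall, reaching 14 mm out from the wooden front; moves with the drawer, 55 mm above the counter; its x axis is the closing direction
- tray: clear tray with four coloured rows of tea tablets, fixed to the counter: 130 mm wide (x), 226 mm long (y), 62 mm tall. Origin: centre of its underside on the counter; x across, y along it, towards the end with the blue stop. Blue side rails on both long sides guide the lid; the -y end is open above the lid's running surface, which is 50 mm above the counter
- lid: loose light-wood lid lying on the tray between the rails (about 2 mm play each side): 118 mm (x) by 214 mm (y) by 10 mm plate, about 0.25 kg, friction only; its top is 60 mm above the counter. Origin: centre of its underside; axes as the tray's. It starts slid 50 to 85 mm towards the tray's -y end. Shut: its leading edge meets the blue stop, with its origin straight above the tray's origin (y = 0 in the tray's frame, 50 mm up)
- lid_grip (a point): centre of the black grip bar in the middle of the lid: 70 mm long (lid x), 14 mm thick (lid y), 24 mm tall from the lid's top; this point is 12 mm above the lid's top, 72 mm above the counter
- jar_black: loose lidded glass tea jar, 78 mm across, 103 mm tall, standing just behind the tray (black tea, at the tray's -y end); origin at the centre of its underside. Leave alone
- jar_herb: loose lidded glass tea jar, 78 mm across, 103 mm tall, standing just behind the tray (olive herbs, in the middle); origin at the centre of its underside. Leave alone
- jar_rose: loose lidded glass tea jar, 78 mm across, 103 mm tall, standing just behind the tray (red petals, at the tray's +y end); origin at the centre of its underside. Leave alone
- paper_cup: paper cup with a green band, 72 mm across, 95 mm tall, loose on top of the white unit, towards its back; origin at the centre of its underside. Leave alone
- mug: blue mug, 80 mm across, 90 mm tall, loose, near the left edge of the work area; origin at the centre of its underside. Leave alone
- scoop: small steel tea scoop, 130 mm long, 34 mm wide, 11 mm tall, lying on the counter between the unit and the tray; origin in the middle of its length, on the counter. Leave alone
Mind the look-alikes: they are no part of the job. There is more than one size of the lid; the job needs the largest.

How it is judged:
By the outcome, as a careful person would: the job done as asked, in the order asked, and still so for the second after the job is handed in, with the robot touching nothing.
It also fails if it takes over 64 s, if anything falls off the work surface, if the arm or the gripper's body presses on something with over 40 N, if the wrist force passes 120 N, or if a joint passes its speed limit or range.

## Robot

A 7-joint arm with a two-finger parallel gripper is mounted at the origin on the work surface. World frame = base frame: x ahead of the robot, y to its left, z up, the work surface at z = 0. Lengths are in mm, angles in rad, forces in N, time in s.
With the tool pointing down it reaches from about 400 to 875 mm from the base axis. Payload 4.4 kg.
Tool frame: the origin (TCP) lies midway between the tips of the shut fingers; the grasp point (between the pads) lies 19 mm behind it; x points along the fingers, z is the direction in which the jaws open and shut, and the axes are right-handed (so a half turn about x gives the same grasp; the last joint's range is limited). The gripper opens to 85 mm and grips with 20 to 120 N. Pads are 22 mm wide; open, the fingers measure 114 mm over their backs; the gripper's body (76 mm by 85 mm) begins 54 mm behind the grasp point. The pads swing forward as they close: fully open they stand 13 mm farther back than shut.
Start: joints at [-1.355, 0.628, 0.038, 1.517, -0.027, 0.996, -0.02], TCP at [180.731, 624.383, 231.313] pointing down, gripper open.
Joint ranges: [-3.06, 3.06], [-0.37, 2.12], [-1.25, 1.32], [0.18, 2.47], [-1.1, 4.24], [0.23, 1.98], [-2.94, 2.94]. Speed limits (rad/s): [2.57, 2.57, 3.14, 3.14, 3.14, 3.14, 3.14].

## Interface

Orientations are given as [roll, pitch, yaw] about the fixed x, y, z axes, in that order (R = Rz(yaw) Ry(pitch) Rx(roll)).
In Python, from cell import ctrl gives the robot as it stands. The module is installed in compiled form; this text tells all that it offers.
- The arm moves only by the tool servo_tool, never from a script. Its argument "rows" is a list of rows, each an object of numbers: "dx", "dy", "dz": the shift along the tool's x, y, z in units of 750 mm (1.0 is 750 mm); "wx", "wy", "wz": the turn, a rotation vector about the tool's x, y, z in units of 6 degrees (1.0 is 6 degrees); "fingers": the closure, from 0 (fully open) to 1 (shut). In form: [{"dx": .., "dy": .., "dz": .., "wx": .., "wy": .., "wz": .., "fingers": ..}, ...]. A call has 1 to 5 rows; each row shifts and turns the commanded pose from where the row before left it, along the tool's axes as they then stand; what a row does not reach is not made up. A row lasts 1/8 s, in which the tool goes at most 62.5 mm and 10.7 degrees, less where a joint would pass 70% of its speed; a pose out of reach is approached as far as the arm can. A call with a number of a shift or a turn outside -1 to 1 is refused whole. A call with a gripper value outside its range is refused whole. The fingers move at their own pace and stop on an object; the grip force is fixed at half the most. Time passes only in rows, so rows that do not move let the fingers close. It gives the time, the measured TCP pose, the force and the opening at its end, in the units of the state.
- ctrl.read_state(): the state, without advancing time (a new reading comes with each control period).
- ctrl.get_image(name): name is "scene" or "top"; returns the picture (384x512x3 uint8, red, green, blue); there is no depth.
- ctrl.camera_info(name): a dict with "fovy" (degrees; the focal length in pixels is half the picture's height over the tangent of half this angle, whatever the lens; pixels are square), "cx", "cy" (the principal point, pixels), "R" (3x3) and "t" (3): a world point X has camera coordinates R X + t. Camera axes: x right, y down, z forward; pixel columns grow to the right and rows downward; lengths in mm; the calibration is good to about 2 mm. A picture is of the moment at which its call begins. camera_info takes no time and is no camera call.
- ctrl.finish_job(): hands the job in, once; it reports no verdict.
Trained networks look in the newest picture that a camera, given by its name, has taken for a name from the list of things; names that differ only in an ending like _2 or _b are one class to them, and where a whole thing is asked for, a point or a joint stands for the part that bears it (a point fixed in the world has none). Each returns a list of dicts, best first, with "conf" (0 to 1); they miss things now and then, are a little off and sometimes report something else, mostly with a low value. They report only what shows in the picture. A call takes as long as a camera call. They do not tell look-alikes from the thing itself.
- ctrl.search_frame(label, camera): "extent" ([centre column, centre row, width, height] in pixels, round what is visible of it).
- ctrl.silhouettes(label, camera): "region" (384x512 bool, what is visible of it) and "extent" ([centre column, centre row, width, height] in pixels, round what is visible of it).
- ctrl.mark_of(label, camera): "point" ([column, row] in pixels: a listed point, or the origin of a listed thing).
The state is a dict: "clock": time; "qpos": joint angles; "qd": joint speeds; "tau": joint torques, N m; "eef_pos": TCP position; "tool_rot": TCP orientation; "force": force on the tool from outside, world axes, zero at the start; "torque": the same for the moment, N m; "width": finger opening in mm.
Only numpy, scipy, OpenCV 4.12 (cv2) and the standard library are available. Lean on these libraries where they do the work, as an engineer would, in place of code of your own. Each camera call takes 0.05 s, during which the arm holds its last target.

## Working session

There is one attempt and no reset: what is moved stays moved. The work goes in short steps, Python scripts to look and compute and a tool call to move; the robot and the scene stay as the last step left them, time stands still between calls to the robot, and variables do not carry over. Pictures are saved under pics/ and viewed, and the job is handed in when it is done.

Besides the shell and the picture viewer there is one more tool, called after "Call:" in YAML: its name, and indented under it one key for each argument. servo_tool: Moves the arm, as the interface text tells. Its arguments: {"type":"object","properties":{"rows":{"type":"array"}},"required":["rows"]}

```bash
mkdir -p pics
python3 - <<'E'
from cell import ctrl
import cv2
for n in ("scene","top"):
    im=ctrl.get_image(n); cv2.imwrite(f"pics/{n}0.png",cv2.resize(im[:,:,::-1],(800,600),interpolation=cv2.INTER_CUBIC))
    c=ctrl.camera_info(n); print(n,c)
print(ctrl.read_state())
E
```

```text
scene {'fovy': 49.3524231965866, 'cx': 254.11130632541818, 'cy': 198.91181710573798, 'R': array([[ 0.86130838,  0.50808176, -0.00089347],
       [ 0.33352791, -0.56672671, -0.75337903],
       [-0.3832845 ,  0.64859368, -0.65758591]]), 't': array([-467.89941559,  -63.70519385, 1438.7462629 ])}
top {'fovy': 48.78138276771158, 'cx': 255.31924938693584, 'cy': 185.4720688841114, 'R': array([[ 0.02174314, -0.99937035,  0.02803815],
       [-0.98048113, -0.02679684, -0.19477856],
       [ 0.19540725, -0.02325578, -0.98044642]]), 't': array([  58.51234593,  517.21831676, 1062.38730368])}
{'clock': 0.1, 'qpos': array([-1.35481782,  0.62925534,  0.03843922,  1.5182133 , -0.02701344,
        0.99627331, -0.02000701]), 'qd': array([ 0.00050662, -0.0027657 , -0.00055753, -0.00190523, -0.00025714,
        0.00088298, -0.00010736]), 'tau': array([ 2.13129359e-03, -5.64528787e+01,  1.23037554e+00, -1.93971509e+01,
        1.13228126e-02,  5.50655939e-03, -1.48497935e-05]), 'eef_pos': array([180.55921239, 623.87614864, 230.49730957]), 'tool_rot': array([-3.14131816,  1.56916453, -1.85230896]), 'force': array([0.51409228, 0.0983859 , 0.21967135]), 'torque': array([-0.01914643,  0.011004  ,  0.04220511]), 'width': 85.1036586631789}
```

View pics/scene0.png

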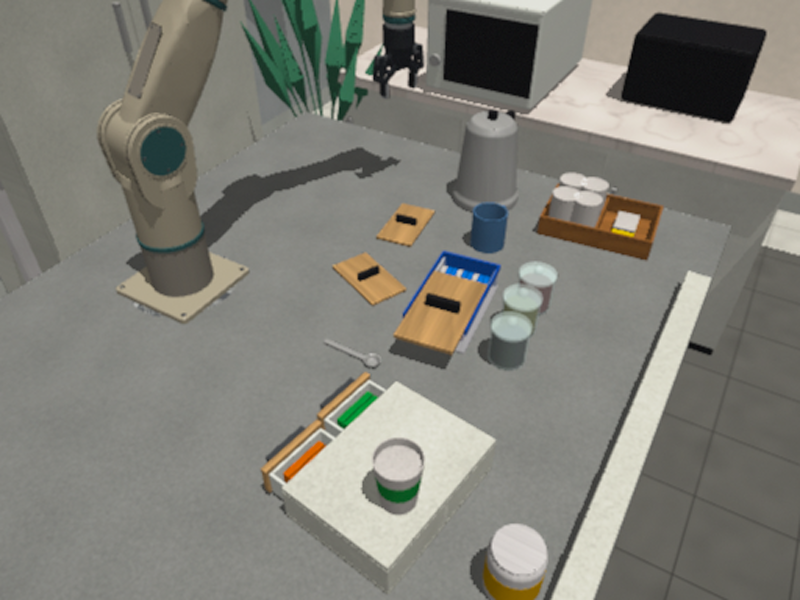

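View pics/top0.png

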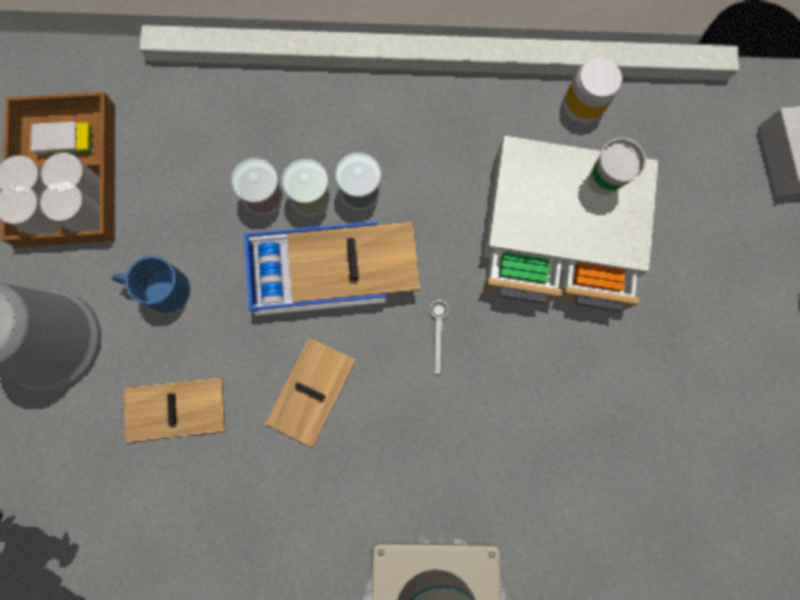

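The top view shows the tray with its lid near (335,265), about 60 px from shut. Both drawers are open at (525,275) and (600,285). The two smaller lids on the counter are the look-alikes.

```bash
cat > h.py <<'E'
from cell import ctrl
import numpy as np, cv2
def ray(n,p):
    c=ctrl.camera_info(n); f=192/np.tan(np.radians(c["fovy"]/2))
    d=np.array([(p[0]-c["cx"])/f,(p[1]-c["cy"])/f,1.0]); R=np.array(c["R"]);t=np.array(c["t"])
    return -R.T@t, R.T@d
def onz(n,p,z):
    o,d=ray(n,p); return o+d*(z-o[2])/d[2]
def proj(n,X):
    c=ctrl.camera_info(n); f=192/np.tan(np.radians(c["fovy"]/2))
    q=np.array(c["R"])@np.array(X,float)+np.array(c["t"]); return np.array([c["cx"]+f*q[0]/q[2],c["cy"]+f*q[1]/q[2]])
E
python3 - <<'E'
from h import *
np.set_printoptions(precision=1,suppress=True)
Z=dict(cabinet=0,left_pull=55,right_pull=55,tray=0,lid=50,lid_grip=72,scoop=0,jar_black=0,jar_herb=0,jar_rose=0,mug=0)
for l,z in Z.items():
    for n in ("top","scene"):
        for r in ctrl.mark_of(l,n)[:4]:
            print(l,n,round(r["conf"],2),np.array(r["point"]),onz(n,r["point"],z)[:2])
im=ctrl.get_image("top")
cv2.imwrite("pics/topcrop.png",cv2.resize(im[80:220,140:440,::-1],None,fx=2.66,fy=2.66,interpolation=cv2.INTER_CUBIC))
for l in ("lid","drawer_left","drawer_right","tray","cabinet"):
    for r in ctrl.silhouettes(l,"top")[:4]:
        m=r["region"].astype(np.uint8); print(l,r["conf"],m.sum(),np.array(r["extent"]),cv2.minAreaRect(cv2.findNonZero(m)))
E
```

```text
cabinet top 0.75 [354.6 174. ] [ 565.7 -205.4]
cabinet scene 0.88 [218.2 293.5] [ 561.8 -214.8]
cabinet scene 0.62 [342.2 193. ] [689.3 327.9]
left_pull top 0.83 [335.6 192.5] [ 501.6 -139.5]
left_pull scene 0.68 [213.6 249.6] [ 496.  -134.5]
right_pull top 0.81 [382.3 195.3] [ 497.5 -262.7]
right_pull top 0.32 [170.1 125.4] [672.2 302.8]
right_pull scene 0.87 [180.8 285.3] [ 493.4 -273.2]
tray scene 0.95 [289.8 201.3] [558.3 202.5]
lid top 0.95 [228.8 168.8] [558.6 142.2]
lid top 0.94 [115.5 263.4] [306.5 418. ]
lid top 0.8 [197.2 248.3] [348.8 215.4]
lid scene 0.88 [235.3 178.3] [376.5 161.6]
lid scene 0.66 [311.5 161. ] [551.  375.7]
lid scene 0.64 [284.2 200.6] [565.2 144.6]
lid scene 0.57 [263.8 144.7] [360.1 379.6]
lid_grip top 0.81 [108.6 261.3] [311.1 428.8]
lid_grip top 0.76 [198.1 247.1] [350.8 210.9]
lid_grip top 0.57 [226.8 164.5] [564.7 146.9]
lid_grip scene 0.97 [279.9 193.3] [549.  145.2]
lid_grip scene 0.91 [261.  138.1] [346.4 382.7]
lid_grip scene 0.8 [234.1 175. ] [379.6 150.9]
scoop top 0.6 [279.  213.8] [448.9   4. ]
scoop scene 0.5 [226.  226.3] [443.2   1.5]
ja
[... 875 characters left out ...]
.9  51.4  34.2] ((335.02996826171875, 176.78997802734375), (48.36610794067383, 29.839906692504883), 8.13010311126709)
drawer_right 0.93 1257 [384.1 180.5  48.   35.4] ((384.0561828613281, 183.1490020751953), (50.71495056152344, 27.450851440429688), 9.090277671813965)
tray 0.76 1943 [201.2 172.6  89.   59.6] ((200.5150146484375, 171.66140747070312), (53.32789993286133, 87.36699676513672), 84.68545532226562)
cabinet 0.71 9554 [365.3 143.8 113.  108.2] ((364.9257507324219, 144.05677795410156), (106.65612030029297, 102.82337188720703), 7.594643592834473)
cabinet 0.35 1934 [204.2 172.7  93.7  60.3] ((200.3802490234375, 171.22650146484375), (53.0307502746582, 87.36267852783203), 84.17366027832031)
```

View pics/topcrop.png

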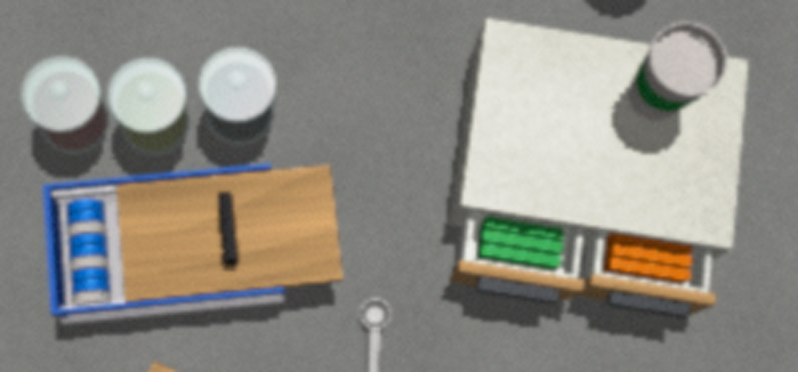

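Run:
```python
from h import *
np.set_printoptions(precision=1,suppress=True)
P=lambda u,v:(140+u/2.66,80+v/2.66)
def g(name,pts,z):
    print(name,*[onz("top",P(*p),z)[:2] for p in pts])
g("cab FL FR BL BR",[(463,206),(732,247),(488,18),(748,60)],78)
g("drawer fronts top edge L: l r; R: l r",[(459,270),(581,288),(592,285),(714,302)],70)
g("pull outer bottom corners L:l r R: l r",[(477,290),(556,300),(609,302),(687,313)],61)
g("lid",[(118,187),(330,165),(342,278),(126,303)],60)
g("lid",[(118,187),(330,165),(342,278),(126,303)],60)
g("grip top",[(225,193),(231,264)],84)
g("tray",[(44,185),(54,313),(270,167)],62)
```

```text
cab FL FR BL BR [588.6 -79.5] [ 554.9 -343.6] [ 786.4 -106. ] [ 750.  -370.2]
drawer fronts top edge L: l r; R: l r [526.2 -76.6] [ 511.6 -195.9] [ 514.8 -206.8] [ 501.2 -326.3]
pull outer bottom corners L:l r R: l r [508.6 -95.7] [ 500.7 -173.4] [ 500.1 -225.7] [ 491.2 -302.5]
lid [603.  260.4] [632.   50.7] [517.1  36.9] [486.7 246.3]
lid [603.  260.4] [632.   50.7] [517.1  36.9] [486.7 246.3]
grip top [593.2 153.1] [523.  144.9]
tray [602.3 332.8] [474.7 314.7] [627.5 110.6]
```

```bash
cat >> h.py <<'E'
from scipy.spatial.transform import Rotation as Ro
def tool():
    s=ctrl.read_state(); return s, Ro.from_euler("xyz",s["tool_rot"]).as_matrix()
def plan(target,yaw=None):
    # shift in tool units (750mm) and turn about tool x needed
    s,R=tool(); d=R.T@(np.array(target)-s["eef_pos"])
    print("pos",s["eef_pos"].round(1),"clock",s["clock"],"F",s["force"].round(1),"w",round(s["width"],1))
    print("shift mm",d.round(1),"units",(d/750).round(4))
    if yaw is not None:
        # goal: tool x down, tool z along (cos,sin) of yaw or +-90 variants
        for k in range(4):
            a=yaw+k*np.pi/2; z=np.array([np.cos(a),np.sin(a),0]);x=np.array([0,0,-1.]);y=np.cross(z,x)
            v=Ro.from_matrix(R.T@np.c_[x,y,z]).as_rotvec(degrees=True); print("k",k,"turn units",(v/6).round(3))
E
python3 - <<'E'
from h import *
s,R=tool(); print(R.round(3)); plan((400,300,231),-0.13)
print(onz("scene",(312,128),0), [onz("top",(p[0]*.64,p[1]*.64),0) for p in ((40,410),(620,200))])
E
```

```text
[[-0.    -0.961  0.278]
 [-0.     0.278  0.961]
 [-1.     0.    -0.   ]]
pos [180.8 624.4 231.3] clock 1.5 F [-0.5  0.2  0.4] w 85.5
shift mm [ 3.000e-01 -3.008e+02 -2.506e+02] units [ 4.000e-04 -4.011e-01 -3.341e-01]
k 0 turn units [13.55 -0.   -0.  ]
k 1 turn units [-1.45 -0.   -0.  ]
k 2 turn units [-16.45   0.    -0.  ]
k 3 turn units [28.55 -0.    0.  ]
[432.60764006 649.45085281   0.        ] [array([304.3216854, 665.7564546,   0.       ]), array([ 703.68977979, -329.86492962,    0.        ])]
```

Call:
servo_tool:
  rows:
    - {"wx":-1.45,"fingers":1}
    - {"dy":-0.05,"dz":-0.056,"fingers":1}
    - {"dy":-0.05,"dz":-0.056,"fingers":1}
    - {"dy":-0.05,"dz":-0.056,"fingers":1}
    - {"dy":-0.05,"dz":-0.056,"fingers":1}

```text
schema error: expected keys dx, dy, dz, wx, wy, wz, fingers
```

Call:
servo_tool:
  rows:
    - {"dy":-0.05,"dz":-0.056,"fingers":1}
    - {"dy":-0.05,"dz":-0.056,"fingers":1}
    - {"dy":-0.05,"dz":-0.056,"fingers":1}
    - {"dz":-0.06,"fingers":1}
    - {"dz":-0.06,"fingers":1}

```text
schema error: expected keys dx, dy, dz, wx, wy, wz, fingers
```

Call:
servo_tool:
  rows:
    - {"dx":0,"dy":0,"dz":0,"wx":-1,"wy":0,"wz":0,"fingers":1}
    - {"dx":0,"dy":0,"dz":0,"wx":-0.45,"wy":0,"wz":0,"fingers":1}
    - {"dx":0,"dy":-0.05,"dz":-0.056,"wx":0,"wy":0,"wz":0,"fingers":1}
    - {"dx":0,"dy":-0.05,"dz":-0.056,"wx":0,"wy":0,"wz":0,"fingers":1}
    - {"dx":0,"dy":-0.05,"dz":-0.056,"wx":0,"wy":0,"wz":0,"fingers":1}

```text
clock: 2.12
eef_pos: [277.0, 483.5, 231.4]
tool_rot: [-0.891, 1.57, 0.55]
force: [1.1, 0.6, 0.8]
width: -0.2
```

Call:
servo_tool:
  rows:
    - {"dx":0,"dy":-0.05,"dz":-0.056,"wx":0,"wy":0,"wz":0,"fingers":1}
    - {"dx":0,"dy":-0.05,"dz":-0.056,"wx":0,"wy":0,"wz":0,"fingers":1}
    - {"dx":0,"dy":-0.05,"dz":-0.056,"wx":0,"wy":0,"wz":0,"fingers":1}
    - {"dx":0,"dy":-0.05,"dz":-0.056,"wx":0,"wy":0,"wz":0,"fingers":1}
    - {"dx":0,"dy":0,"dz":-0.06,"wx":0,"wy":0,"wz":0,"fingers":1}

```text
clock: 2.75
eef_pos: [400.1, 252.1, 231.6]
tool_rot: [-1.253, 1.568, 0.183]
force: [-0.5, -0.9, 0.1]
width: 0.3
```

Run:
```python
from h import *
plan((440,-126,150),-0.13); print(tool()[0]["qpos"].round(2))
```

```text
pos [400.1 252.1 231.6] clock 2.75 F [-0.5 -0.9  0.1] w 0.3
shift mm [  81.5  -89.8 -369.4] units [ 0.1086 -0.1197 -0.4926]
k 0 turn units [1.4962e+01 2.8000e-02 1.4000e-02]
k 1 turn units [-0.038  0.009  0.027]
k 2 turn units [-1.5038e+01 -1.4000e-02  2.8000e-02]
k 3 turn units [ 2.9962e+01  4.2000e-02 -1.4000e-02]
[-0.63  0.38  0.02  2.   -0.01  0.77  0.82]
```

Call:
servo_tool:
  rows:
    - {"dx":0.014,"dy":-0.015,"dz":-0.062,"wx":0,"wy":0,"wz":0,"fingers":1}
    - {"dx":0.014,"dy":-0.015,"dz":-0.062,"wx":0,"wy":0,"wz":0,"fingers":1}
    - {"dx":0.014,"dy":-0.015,"dz":-0.062,"wx":0,"wy":0,"wz":0,"fingers":1}
    - {"dx":0.014,"dy":-0.015,"dz":-0.062,"wx":0,"wy":0,"wz":0,"fingers":1}
    - {"dx":0.014,"dy":-0.015,"dz":-0.062,"wx":0,"wy":0,"wz":0,"fingers":1}

```text
clock: 3.38
eef_pos: [423.2, 15.0, 178.8]
tool_rot: [-1.326, 1.57, 0.115]
force: [1.8, -0.4, 0.5]
width: 0.2
```

Call:
servo_tool:
  rows:
    - {"dx":0.014,"dy":-0.015,"dz":-0.062,"wx":0,"wy":0,"wz":0,"fingers":1}
    - {"dx":0.014,"dy":-0.015,"dz":-0.062,"wx":0,"wy":0,"wz":0,"fingers":1}
    - {"dx":0.014,"dy":-0.015,"dz":-0.062,"wx":0,"wy":0,"wz":0,"fingers":1}
    - {"dx":0,"dy":0,"dz":0,"wx":0,"wy":0,"wz":0,"fingers":1}

```text
clock: 3.88
eef_pos: [437.9, -130.6, 146.8]
tool_rot: [-3.087, 1.569, -1.654]
force: [-0.0, 0.8, 0.5]
width: -0.0
```

Run:
```python
from h import *
plan((445,-127,45),-0.13)
im=ctrl.get_image("top")
cv2.imwrite("pics/t1.png",cv2.resize(im[80:280,180:440,::-1],None,fx=3,fy=3,interpolation=cv2.INTER_CUBIC))
```

```text
pos [ 437.9 -130.6  146.8] clock 3.875 F [-0.   0.8  0.5] w -0.0
shift mm [101.8  -6.5   4.7] units [ 0.1358 -0.0087  0.0063]
k 0 turn units [ 1.4927e+01 -1.3000e-02  1.4000e-02]
k 1 turn units [-0.073 -0.017  0.001]
k 2 turn units [-1.5073e+01 -1.4000e-02 -1.3000e-02]
k 3 turn units [2.9927e+01 1.0000e-03 2.7000e-02]
```

View pics/t1.png

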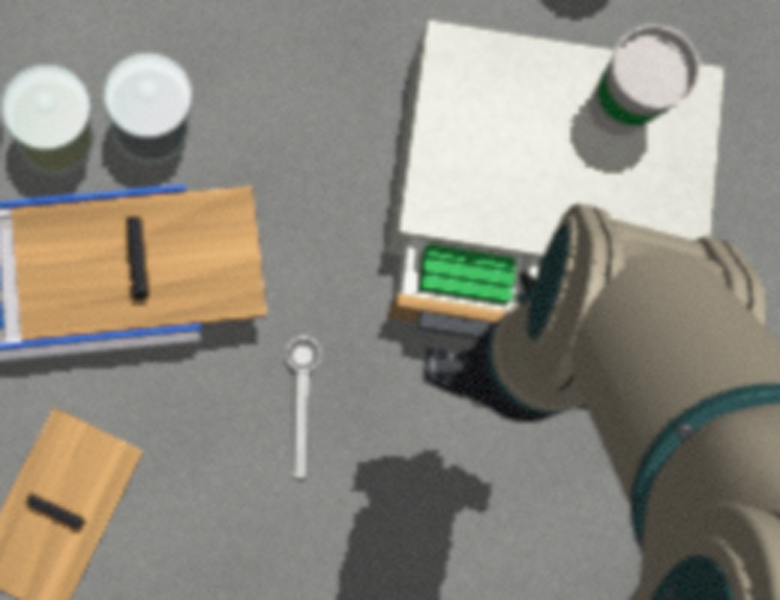

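The gripper stands in front of the left pull and clear of it. I'll descend and then approach.

Call:
servo_tool:
  rows:
    - {"dx":0.068,"dy":0,"dz":0.003,"wx":0,"wy":0,"wz":0,"fingers":1}
    - {"dx":0.068,"dy":0,"dz":0.003,"wx":0,"wy":0,"wz":0,"fingers":1}
    - {"dx":0,"dy":-0.02,"dz":0,"wx":0,"wy":0,"wz":0,"fingers":1}
    - {"dx":0,"dy":-0.02,"dz":0,"wx":0,"wy":0,"wz":0,"fingers":1}

```text
clock: 4.42
eef_pos: [468.5, -123.7, 44.6]
tool_rot: [1.067, 1.569, 2.51]
force: [-0.4, 0.6, 1.5]
width: -0.1
```

Call:
servo_tool:
  rows:
    - {"dx":0,"dy":-0.02,"dz":0,"wx":0,"wy":0,"wz":0,"fingers":1}
    - {"dx":0,"dy":-0.02,"dz":0,"wx":0,"wy":0,"wz":0,"fingers":1}

```text
clock: 4.68
eef_pos: [498.2, -127.6, 45.5]
tool_rot: [1.028, 1.569, 2.472]
force: [-1.8, -0.6, 1.0]
width: -0.0
```

Call:
servo_tool:
  rows:
    - {"dx":0,"dy":-0.015,"dz":0,"wx":0,"wy":0,"wz":0,"fingers":1}
    - {"dx":0,"dy":-0.01,"dz":0,"wx":0,"wy":0,"wz":0,"fingers":1}

```text
clock: 4.92
eef_pos: [517.0, -130.6, 45.4]
tool_rot: [0.686, 1.57, 2.129]
force: [-2.2, 1.4, 0.3]
width: -0.1
```

Call:
servo_tool:
  rows:
    - {"dx":0,"dy":-0.01,"dz":0,"wx":0,"wy":0,"wz":0,"fingers":1}
    - {"dx":0,"dy":-0.01,"dz":0,"wx":0,"wy":0,"wz":0,"fingers":1}

```text
clock: 5.18
eef_pos: [531.6, -133.6, 45.2]
tool_rot: [1.171, 1.57, 2.612]
force: [-1.1, 1.6, -1.2]
width: -0.4
```

Call:
servo_tool:
  rows:
    - {"dx":0,"dy":-0.006,"dz":0,"wx":0,"wy":0,"wz":0,"fingers":1}
    - {"dx":0,"dy":-0.006,"dz":0,"wx":0,"wy":0,"wz":0,"fingers":1}

```text
clock: 5.42
eef_pos: [540.6, -135.2, 45.3]
tool_rot: [1.381, 1.57, 2.822]
force: [-1.3, 1.3, -0.2]
width: -0.2
```

Call:
servo_tool:
  rows:
    - {"dx":0,"dy":-0.004,"dz":0,"wx":0,"wy":0,"wz":0,"fingers":1}
    - {"dx":0,"dy":-0.004,"dz":0,"wx":0,"wy":0,"wz":0,"fingers":1}

```text
clock: 5.68
eef_pos: [546.5, -136.0, 45.3]
tool_rot: [1.723, 1.571, -3.12]
force: [-1.4, 0.9, -0.1]
width: -0.0
```

Not home yet, since the force is still only friction. I'll look once.

Run:
```python
from h import *
im=ctrl.get_image("scene")
cv2.imwrite("pics/s2.png",cv2.resize(im[210:384,140:340,::-1],None,fx=3.4,fy=3.4,interpolation=cv2.INTER_CUBIC))
```

```text
(no output)
```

View pics/s2.png

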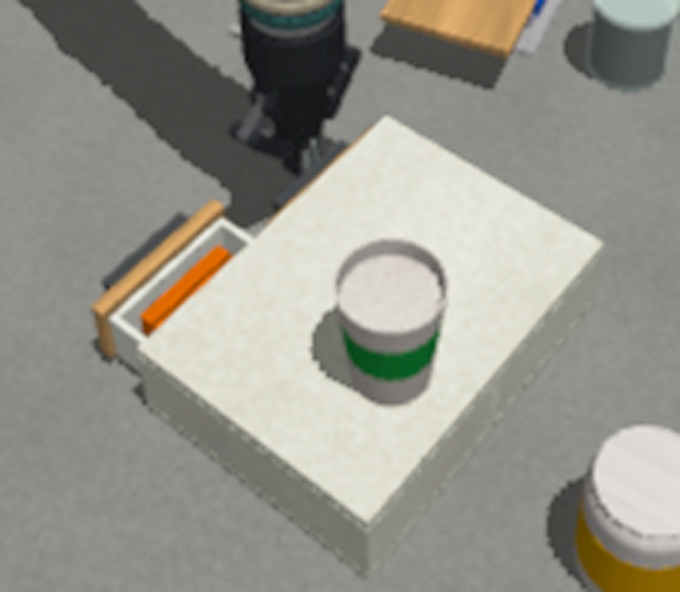

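The left drawer is nearly home, with only a thin strip of its front showing at (310,180). I'll continue slowly.

Call:
servo_tool:
  rows:
    - {"dx":0,"dy":-0.003,"dz":0,"wx":0,"wy":0,"wz":0,"fingers":1}
    - {"dx":0,"dy":-0.003,"dz":0,"wx":0,"wy":0,"wz":0,"fingers":1}

```text
clock: 5.98
eef_pos: [551.0, -136.7, 45.3]
tool_rot: [2.671, 1.571, -2.172]
force: [-1.5, 0.4, 0.4]
width: 0.3
```

Call:
servo_tool:
  rows:
    - {"dx":0,"dy":-0.003,"dz":0,"wx":0,"wy":0,"wz":0,"fingers":1}
    - {"dx":0,"dy":-0.003,"dz":0,"wx":0,"wy":0,"wz":0,"fingers":1}

```text
clock: 6.22
eef_pos: [555.1, -137.3, 45.3]
tool_rot: [1.741, 1.57, -3.101]
force: [-4.3, -0.6, 3.0]
width: -0.1
```

Call:
servo_tool:
  rows:
    - {"dx":0,"dy":-0.002,"dz":0,"wx":0,"wy":0,"wz":0,"fingers":1}
    - {"dx":0,"dy":0,"dz":0,"wx":0,"wy":0,"wz":0,"fingers":1}

```text
clock: 6.48
eef_pos: [555.1, -137.3, 45.2]
tool_rot: [1.594, 1.567, 3.034]
force: [-5.4, 1.6, 4.1]
width: 0.0
```

Call:
servo_tool:
  rows:
    - {"dx":0,"dy":-0.003,"dz":0,"wx":0,"wy":0,"wz":0,"fingers":1}
    - {"dx":0,"dy":0,"dz":0,"wx":0,"wy":0,"wz":0,"fingers":1}

```text
clock: 6.72
eef_pos: [555.1, -137.3, 45.0]
tool_rot: [1.562, 1.563, 3.003]
force: [-8.3, 1.7, 6.7]
width: 0.4
```

The position has stopped and the force is rising, so the left drawer is hard against its stop. I'll back off and go to the right pull.

Call:
servo_tool:
  rows:
    - {"dx":0,"dy":0.04,"dz":0,"wx":0,"wy":0,"wz":0,"fingers":1}
    - {"dx":0,"dy":0.06,"dz":0,"wx":0,"wy":0,"wz":0,"fingers":1}
    - {"dx":0,"dy":0.04,"dz":0,"wx":0,"wy":0,"wz":0,"fingers":1}
    - {"dx":0,"dy":0,"dz":-0.06,"wx":0,"wy":0,"wz":0,"fingers":1}
    - {"dx":0,"dy":0,"dz":-0.06,"wx":0,"wy":0,"wz":0,"fingers":1}

```text
clock: 7.35
eef_pos: [444.9, -214.3, 45.7]
tool_rot: [-1.773, 1.567, -0.33]
force: [0.8, 0.2, -0.9]
width: -0.1
```

Call:
servo_tool:
  rows:
    - {"dx":0,"dy":0,"dz":-0.056,"wx":0,"wy":0,"wz":0,"fingers":1}
    - {"dx":0,"dy":0,"dz":0,"wx":0,"wy":0,"wz":0,"fingers":1}

```text
clock: 7.6
eef_pos: [438.3, -260.1, 45.6]
tool_rot: [-2.367, 1.566, -0.933]
force: [-0.8, -0.1, 0.1]
width: 0.4
```

Run:
```python
from h import *
plan((497,-264,45),-0.13)
im=ctrl.get_image("scene")
cv2.imwrite("pics/s3.png",cv2.resize(im[190:364,110:310,::-1],None,fx=3.4,fy=3.4,interpolation=cv2.INTER_CUBIC))
```

```text
pos [ 438.3 -260.1   45.6] clock 7.6 F [-0.8 -0.1  0.1] w 0.4
shift mm [  0.8 -58.7   4.2] units [ 0.0011 -0.0783  0.0055]
k 0 turn units [ 1.4934e+01 -1.0000e-03  5.4000e-02]
k 1 turn units [-0.066 -0.035  0.034]
k 2 turn units [-1.5066e+01 -5.4000e-02 -1.0000e-03]
k 3 turn units [29.934  0.053  0.054]
```

View pics/s3.png

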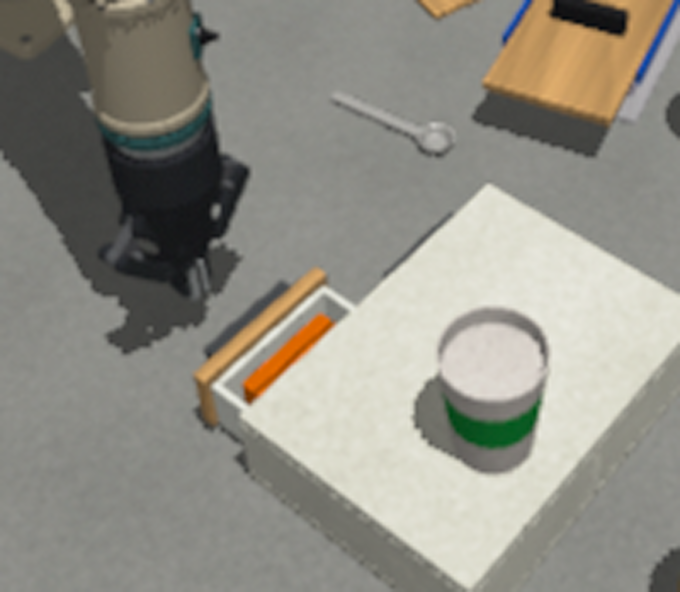

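The left drawer is shut and the fingers are centred on the right pull. Pushing now.

Call:
servo_tool:
  rows:
    - {"dx":0,"dy":-0.02,"dz":0.002,"wx":0,"wy":0,"wz":0,"fingers":1}
    - {"dx":0,"dy":-0.02,"dz":0.002,"wx":0,"wy":0,"wz":0,"fingers":1}
    - {"dx":0,"dy":-0.015,"dz":0,"wx":0,"wy":0,"wz":0,"fingers":1}
    - {"dx":0,"dy":-0.01,"dz":0,"wx":0,"wy":0,"wz":0,"fingers":1}

```text
clock: 8.15
eef_pos: [487.2, -257.2, 45.1]
tool_rot: [1.138, 1.569, 2.58]
force: [-1.3, 1.3, 0.3]
width: -0.1
```

Call:
servo_tool:
  rows:
    - {"dx":0,"dy":-0.01,"dz":0,"wx":0,"wy":0,"wz":0,"fingers":1}
    - {"dx":0,"dy":-0.01,"dz":0,"wx":0,"wy":0,"wz":0,"fingers":1}
    - {"dx":0,"dy":-0.01,"dz":0,"wx":0,"wy":0,"wz":0,"fingers":1}
    - {"dx":0,"dy":-0.01,"dz":0,"wx":0,"wy":0,"wz":0,"fingers":1}

```text
clock: 8.65
eef_pos: [516.6, -262.2, 45.2]
tool_rot: [1.413, 1.57, 2.854]
force: [-1.4, 0.6, -1.0]
width: 0.3
```

Call:
servo_tool:
  rows:
    - {"dx":0,"dy":-0.006,"dz":0,"wx":0,"wy":0,"wz":0,"fingers":1}
    - {"dx":0,"dy":-0.006,"dz":0,"wx":0,"wy":0,"wz":0,"fingers":1}
    - {"dx":0,"dy":-0.004,"dz":0,"wx":0,"wy":0,"wz":0,"fingers":1}
    - {"dx":0,"dy":-0.004,"dz":0,"wx":0,"wy":0,"wz":0,"fingers":1}

```text
clock: 9.15
eef_pos: [531.3, -264.2, 45.3]
tool_rot: [2.313, 1.571, -2.53]
force: [-1.9, 0.3, 0.1]
width: 0.1
```

Call:
servo_tool:
  rows:
    - {"dx":0,"dy":-0.003,"dz":0,"wx":0,"wy":0,"wz":0,"fingers":1}
    - {"dx":0,"dy":-0.003,"dz":0,"wx":0,"wy":0,"wz":0,"fingers":1}
    - {"dx":0,"dy":-0.003,"dz":0,"wx":0,"wy":0,"wz":0,"fingers":1}
    - {"dx":0,"dy":0,"dz":0,"wx":0,"wy":0,"wz":0,"fingers":1}

```text
clock: 9.65
eef_pos: [537.5, -265.1, 45.3]
tool_rot: [1.741, 1.57, -3.102]
force: [-3.0, -0.2, 0.2]
width: -0.2
```

Call:
servo_tool:
  rows:
    - {"dx":0,"dy":-0.003,"dz":0,"wx":0,"wy":0,"wz":0,"fingers":1}
    - {"dx":0,"dy":0,"dz":0,"wx":0,"wy":0,"wz":0,"fingers":1}

```text
clock: 9.9
eef_pos: [537.5, -265.1, 45.2]
tool_rot: [1.5, 1.566, 2.941]
force: [-7.5, 1.0, 3.8]
width: 0.0
```

Call:
servo_tool:
  rows:
    - {"dx":0,"dy":-0.003,"dz":0,"wx":0,"wy":0,"wz":0,"fingers":1}
    - {"dx":0,"dy":0,"dz":0,"wx":0,"wy":0,"wz":0,"fingers":1}

```text
clock: 10.15
eef_pos: [537.5, -265.1, 45.2]
tool_rot: [1.479, 1.561, 2.919]
force: [-11.9, 1.7, 9.8]
width: -0.4
```

Both drawers are at their stops. Now retreat, rise and go to the lid.

Call:
servo_tool:
  rows:
    - {"dx":0,"dy":0.05,"dz":0,"wx":0,"wy":0,"wz":0,"fingers":1}
    - {"dx":-0.04,"dy":0.06,"dz":0,"wx":0,"wy":0,"wz":0,"fingers":1}
    - {"dx":-0.08,"dy":0,"dz":0,"wx":-0.9,"wy":0,"wz":0,"fingers":1}
    - {"dx":-0.04,"dy":0,"dz":0,"wx":-0.8,"wy":0,"wz":0,"fingers":1}
    - {"dx":0,"dy":0,"dz":0.02,"wx":-0.75,"wy":0,"wz":0,"fingers":1}

```text
clock: 10.78
eef_pos: [463.0, -241.6, 168.3]
tool_rot: [-2.139, 1.561, -0.44]
force: [0.1, 0.4, -1.0]
width: 0.1
```

Run:
```python
from h import *
plan((565,99,165),0.13)
```

```text
pos [ 463.  -241.6  168.3] clock 10.775 F [ 0.1  0.4 -1. ] w 0.1
shift mm [   2.8 -144.5  324.9] units [ 0.0038 -0.1927  0.4331]
k 0 turn units [14.978  0.021  0.097]
k 1 turn units [-0.022 -0.048  0.076]
k 2 turn units [-15.022  -0.097   0.021]
k 3 turn units [29.977  0.119  0.076]
```

Call:
servo_tool:
  rows:
    - {"dx":0,"dy":-0.0275,"dz":0.062,"wx":0,"wy":0,"wz":0,"fingers":1}
    - {"dx":0,"dy":-0.0275,"dz":0.062,"wx":0,"wy":0,"wz":0,"fingers":1}
    - {"dx":0,"dy":-0.0275,"dz":0.062,"wx":0,"wy":0,"wz":0,"fingers":1}
    - {"dx":0,"dy":-0.0275,"dz":0.062,"wx":0,"wy":0,"wz":0,"fingers":1}
    - {"dx":0,"dy":-0.0275,"dz":0.062,"wx":0,"wy":0,"wz":0,"fingers":1}

```text
clock: 11.4
eef_pos: [533.1, 6.6, 164.4]
tool_rot: [-0.042, 1.57, 1.657]
force: [0.9, 0.0, -0.3]
width: 0.1
```

Call:
servo_tool:
  rows:
    - {"dx":0,"dy":-0.0275,"dz":0.062,"wx":0,"wy":0,"wz":0,"fingers":1}
    - {"dx":0,"dy":-0.0275,"dz":0.061,"wx":0,"wy":0,"wz":0,"fingers":1}
    - {"dx":0,"dy":0,"dz":0,"wx":0,"wy":0,"wz":0,"fingers":1}

```text
clock: 11.78
eef_pos: [562.4, 107.8, 164.3]
tool_rot: [-0.29, 1.566, 1.417]
force: [-0.7, -0.8, -0.5]
width: 0.1
```

Run:
```python
from h import *
plan((564,102,66),0.13)
im=ctrl.get_image("scene")
cv2.imwrite("pics/s4.png",cv2.resize(im[130:304,190:390,::-1],None,fx=3.4,fy=3.4,interpolation=cv2.INTER_CUBIC))
im=ctrl.get_image("top")
cv2.imwrite("pics/t4.png",cv2.resize(im[60:260,120:380,::-1],None,fx=3,fy=3,interpolation=cv2.INTER_CUBIC))
```

```text
pos [562.4 107.8 164.3] clock 11.775 F [-0.7 -0.8 -0.5] w 0.1
shift mm [98.3 -0.7 -6.4] units [ 0.131  -0.0009 -0.0085]
k 0 turn units [15.059  0.041 -0.022]
k 1 turn units [0.059 0.04  0.012]
k 2 turn units [-14.941   0.022   0.041]
k 3 turn units [-2.9941e+01 -1.8000e-02  6.3000e-02]
```

View pics/s4.png

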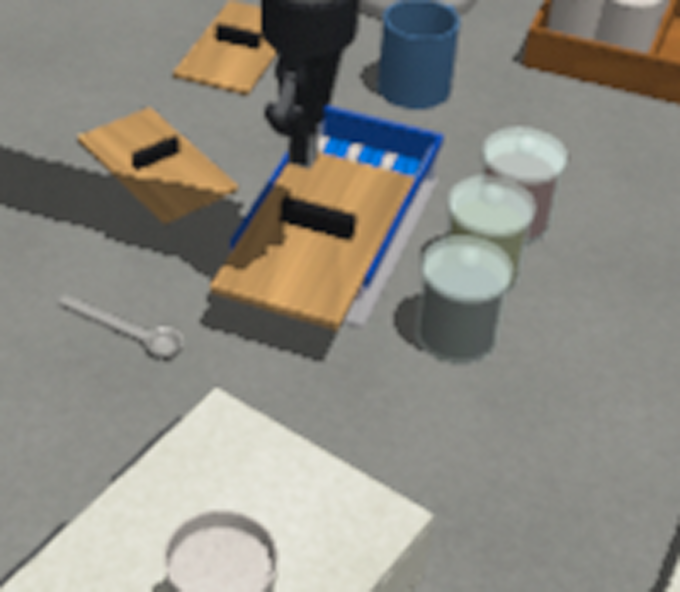

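View pics/t4.png

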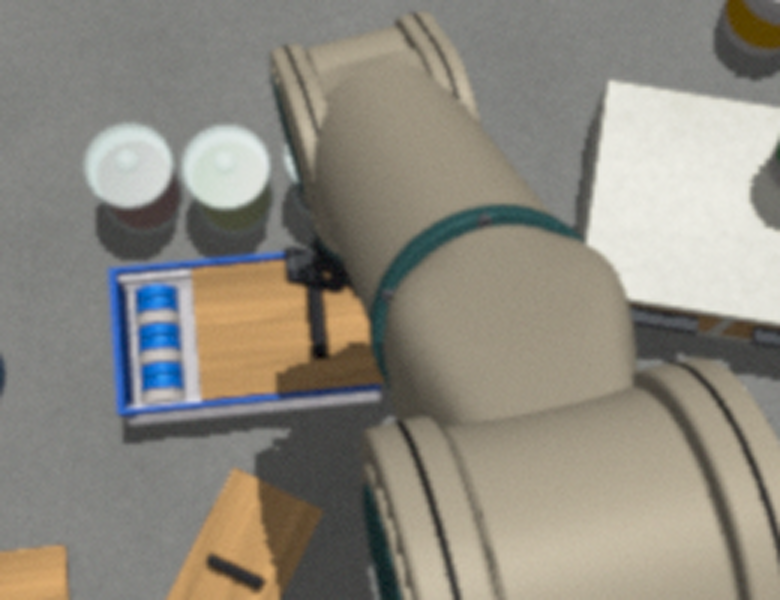

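Run:
```python
from h import *
for n in ("scene",): 
  for X in [(562.4,107.8,164.3),(558,149,84),(593,153,84),(523,145,84)]:
    p=proj(n,X); print(X,((p-[190,130])*3.4).round())
```

```text
(562.4, 107.8, 164.3) [303. 161.]
(558, 149, 84) [317. 206.]
(593, 153, 84) [354. 216.]
(523, 145, 84) [280. 196.]
```

Call:
servo_tool:
  rows:
    - {"dx":0.04,"dy":0,"dz":-0.008,"wx":0,"wy":0,"wz":0,"fingers":1}
    - {"dx":0.05,"dy":0,"dz":0,"wx":0,"wy":0,"wz":0,"fingers":1}
    - {"dx":0.02,"dy":0,"dz":0,"wx":0,"wy":0,"wz":0,"fingers":1}

```text
clock: 12.25
eef_pos: [561.2, 92.7, 80.7]
tool_rot: [1.789, 1.567, -2.799]
force: [-0.2, 1.1, -0.1]
width: 0.0
```

Call:
servo_tool:
  rows:
    - {"dx":0.013,"dy":0,"dz":0,"wx":0,"wy":0,"wz":0,"fingers":1}
    - {"dx":0.006,"dy":0,"dz":0,"wx":0,"wy":0,"wz":0,"fingers":1}
    - {"dx":0,"dy":0,"dz":0,"wx":0,"wy":0,"wz":0,"fingers":1}

```text
clock: 12.62
eef_pos: [563.3, 94.7, 69.0]
tool_rot: [-1.456, 1.57, 0.242]
force: [-0.4, 0.4, 1.3]
width: 0.0
```

Run:
```python
from h import *
plan((561,127,66),0.13)
im=ctrl.get_image("scene")
cv2.imwrite("pics/s5.png",cv2.resize(im[130:260,230:380,::-1],None,fx=4.5,fy=4.5,interpolation=cv2.INTER_CUBIC))
```

```text
pos [563.3  94.7  69. ] clock 12.625 F [-0.4  0.4  1.3] w 0.0
shift mm [ 3.  -1.8 32.4] units [ 0.004  -0.0024  0.0432]
k 0 turn units [1.4967e+01 7.0000e-03 6.0000e-03]
k 1 turn units [-0.033  0.001  0.008]
k 2 turn units [-1.5033e+01 -6.0000e-03  7.0000e-03]
k 3 turn units [ 2.9967e+01  1.3000e-02 -1.0000e-03]
```

View pics/s5.png

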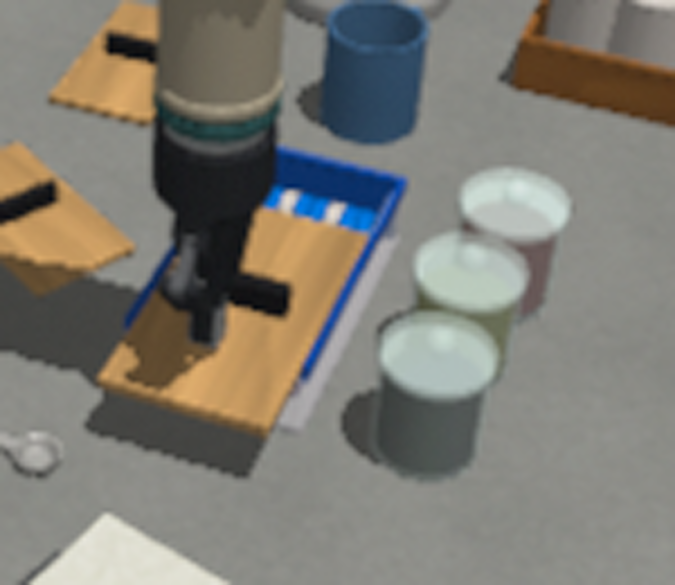

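The fingertips are behind the grip bar (tip at (205,340)), above the lid and centred. I'll lower 3 mm and push.

Call:
servo_tool:
  rows:
    - {"dx":0.004,"dy":-0.002,"dz":0.01,"wx":0,"wy":0,"wz":0,"fingers":1}
    - {"dx":0,"dy":0,"dz":0.015,"wx":0,"wy":0,"wz":0,"fingers":1}
    - {"dx":0,"dy":0,"dz":0.01,"wx":0,"wy":0,"wz":0,"fingers":1}

```text
clock: 13.05
eef_pos: [560.9, 122.5, 65.7]
tool_rot: [-0.309, 1.57, 1.39]
force: [0.1, 0.3, -0.6]
width: 0.2
```

Call:
servo_tool:
  rows:
    - {"dx":0,"dy":0,"dz":0.006,"wx":0,"wy":0,"wz":0,"fingers":1}
    - {"dx":0,"dy":0,"dz":0.006,"wx":0,"wy":0,"wz":0,"fingers":1}

```text
clock: 13.3
eef_pos: [559.9, 129.6, 65.6]
tool_rot: [2.969, 1.57, -1.617]
force: [-0.3, -2.2, 0.1]
width: -0.2
```

Call:
servo_tool:
  rows:
    - {"dx":0,"dy":0,"dz":0.006,"wx":0,"wy":0,"wz":0,"fingers":1}
    - {"dx":0,"dy":0,"dz":0.006,"wx":0,"wy":0,"wz":0,"fingers":1}
    - {"dx":0,"dy":0,"dz":0.006,"wx":0,"wy":0,"wz":0,"fingers":1}

```text
clock: 13.68
eef_pos: [558.3, 143.1, 65.6]
tool_rot: [3.046, 1.571, -1.54]
force: [0.1, -1.1, -0.1]
width: -0.0
```

Run:
```python
from h import *
plan((552,190,66),0.13)
im=ctrl.get_image("scene")
cv2.imwrite("pics/s6.png",cv2.resize(im[130:260,230:380,::-1],None,fx=4.5,fy=4.5,interpolation=cv2.INTER_CUBIC))
```

```text
pos [558.3 143.1  65.6] clock 13.675 F [ 0.1 -1.1 -0.1] w -0.0
shift mm [-0.4  0.3 47.3] units [-0.0006  0.0004  0.0631]
k 0 turn units [ 1.4963e+01 -2.0000e-03  2.0000e-03]
k 1 turn units [-0.037 -0.002 -0.   ]
k 2 turn units [-1.5037e+01 -2.0000e-03 -2.0000e-03]
k 3 turn units [ 2.9963e+01 -0.0000e+00  3.0000e-03]
```

View pics/s6.png

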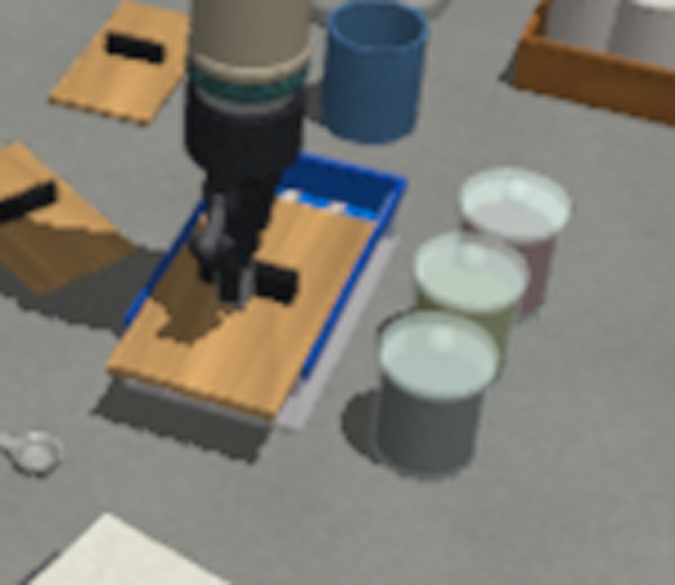

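The lid is sliding straight, with its leading edge past the tablets at (330,215). Continuing.

Call:
servo_tool:
  rows:
    - {"dx":0,"dy":0,"dz":0.008,"wx":0,"wy":0,"wz":0,"fingers":1}
    - {"dx":0,"dy":0,"dz":0.008,"wx":0,"wy":0,"wz":0,"fingers":1}
    - {"dx":0,"dy":0,"dz":0.008,"wx":0,"wy":0,"wz":0,"fingers":1}
    - {"dx":0,"dy":0,"dz":0.008,"wx":0,"wy":0,"wz":0,"fingers":1}
    - {"dx":0,"dy":0,"dz":0.006,"wx":0,"wy":0,"wz":0,"fingers":1}

```text
clock: 14.35
eef_pos: [554.5, 172.0, 65.5]
tool_rot: [0.546, 1.571, 2.244]
force: [0.1, -2.0, 1.4]
width: 0.1
```

Call:
servo_tool:
  rows:
    - {"dx":0,"dy":0,"dz":0.004,"wx":0,"wy":0,"wz":0,"fingers":1}
    - {"dx":0,"dy":0,"dz":0.004,"wx":0,"wy":0,"wz":0,"fingers":1}

```text
clock: 14.6
eef_pos: [553.9, 177.3, 65.6]
tool_rot: [2.929, 1.571, -1.657]
force: [0.6, -1.9, 1.5]
width: 0.1
```

Call:
servo_tool:
  rows:
    - {"dx":0,"dy":0,"dz":0.003,"wx":0,"wy":0,"wz":0,"fingers":1}
    - {"dx":0,"dy":0,"dz":0.002,"wx":0,"wy":0,"wz":0,"fingers":1}

```text
clock: 14.85
eef_pos: [553.4, 181.1, 65.5]
tool_rot: [2.733, 1.571, -1.852]
force: [-0.3, -3.6, 1.1]
width: 0.1
```

Run:
```python
from h import *
plan((552,190,66),0.13)
im=ctrl.get_image("scene")
cv2.imwrite("pics/s7.png",cv2.resize(im[130:260,230:380,::-1],None,fx=4.5,fy=4.5,interpolation=cv2.INTER_CUBIC))
```

```text
pos [553.4 181.1  65.5] clock 14.85 F [-0.3 -3.6  1.1] w 0.1
shift mm [-0.5  0.3  9. ] units [-0.0006  0.0004  0.012 ]
k 0 turn units [14.967 -0.     0.   ]
k 1 turn units [-0.033 -0.    -0.   ]
k 2 turn units [-15.033  -0.     -0.   ]
k 3 turn units [29.967 -0.     0.   ]
```

View pics/s7.png

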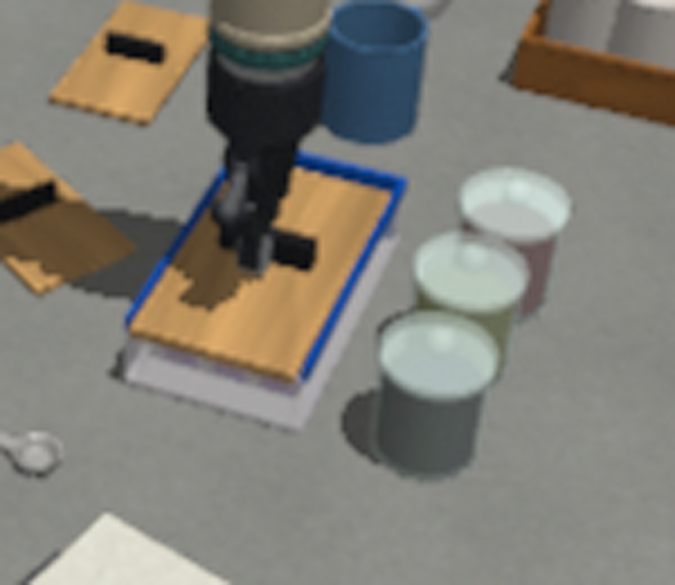

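Call:
servo_tool:
  rows:
    - {"dx":0,"dy":0,"dz":0.0015,"wx":0,"wy":0,"wz":0,"fingers":1}
    - {"dx":0,"dy":0,"dz":0,"wx":0,"wy":0,"wz":0,"fingers":1}

```text
clock: 15.15
eef_pos: [553.3, 182.3, 65.6]
tool_rot: [-0.289, 1.571, 1.408]
force: [0.4, -1.1, 0.6]
width: 0.3
```

Call:
servo_tool:
  rows:
    - {"dx":0,"dy":0,"dz":0.002,"wx":0,"wy":0,"wz":0,"fingers":1}
    - {"dx":0,"dy":0,"dz":0,"wx":0,"wy":0,"wz":0,"fingers":1}

```text
clock: 15.4
eef_pos: [553.1, 183.9, 65.6]
tool_rot: [-0.282, 1.571, 1.416]
force: [0.1, -1.1, 0.3]
width: -0.3
```

Call:
servo_tool:
  rows:
    - {"dx":0,"dy":0,"dz":0.002,"wx":0,"wy":0,"wz":0,"fingers":1}
    - {"dx":0,"dy":0,"dz":0,"wx":0,"wy":0,"wz":0,"fingers":1}

```text
clock: 15.65
eef_pos: [552.8, 185.5, 65.5]
tool_rot: [-0.088, 1.571, 1.61]
force: [-0.1, -0.4, 0.4]
width: 0.1
```

Call:
servo_tool:
  rows:
    - {"dx":0,"dy":0,"dz":0.002,"wx":0,"wy":0,"wz":0,"fingers":1}
    - {"dx":0,"dy":0,"dz":0,"wx":0,"wy":0,"wz":0,"fingers":1}

```text
clock: 15.9
eef_pos: [552.7, 186.9, 65.5]
tool_rot: [-0.209, 1.571, 1.488]
force: [0.1, -0.9, 1.4]
width: -0.0
```

Call:
servo_tool:
  rows:
    - {"dx":0,"dy":0,"dz":0.002,"wx":0,"wy":0,"wz":0,"fingers":1}
    - {"dx":0,"dy":0,"dz":0,"wx":0,"wy":0,"wz":0,"fingers":1}

```text
clock: 16.15
eef_pos: [552.5, 188.4, 65.5]
tool_rot: [-0.137, 1.571, 1.561]
force: [0.8, -1.2, 1.4]
width: -0.1
```

Call:
servo_tool:
  rows:
    - {"dx":0,"dy":0,"dz":0.002,"wx":0,"wy":0,"wz":0,"fingers":1}
    - {"dx":0,"dy":0,"dz":0,"wx":0,"wy":0,"wz":0,"fingers":1}

```text
clock: 16.4
eef_pos: [552.3, 189.9, 65.5]
tool_rot: [0.077, 1.571, 1.775]
force: [0.0, -1.2, 0.4]
width: 0.2
```

Run:
```python
from h import *
im=ctrl.get_image("scene")
cv2.imwrite("pics/s8.png",cv2.resize(im[155:235,245:335,::-1],None,fx=7,fy=7,interpolation=cv2.INTER_CUBIC))
```

```text
(no output)
```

View pics/s8.png

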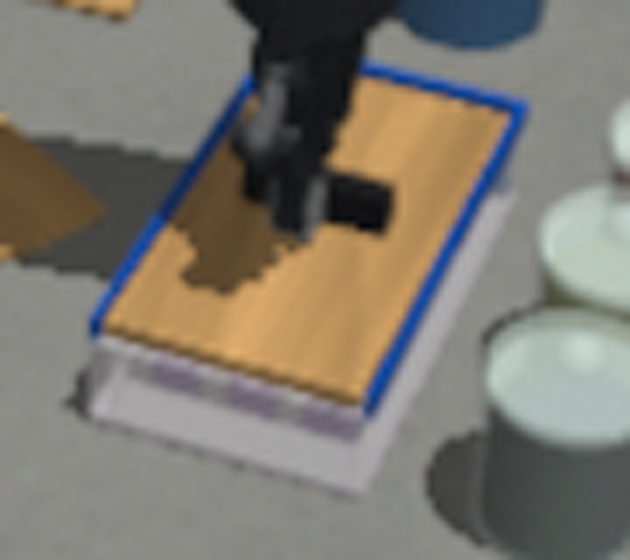

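Call:
servo_tool:
  rows:
    - {"dx":0,"dy":0,"dz":0.0015,"wx":0,"wy":0,"wz":0,"fingers":1}
    - {"dx":0,"dy":0,"dz":0,"wx":0,"wy":0,"wz":0,"fingers":1}

```text
clock: 16.7
eef_pos: [552.1, 190.9, 65.5]
tool_rot: [0.325, 1.571, 2.022]
force: [0.2, -1.2, 0.9]
width: -0.0
```

Call:
servo_tool:
  rows:
    - {"dx":0,"dy":0,"dz":0.0015,"wx":0,"wy":0,"wz":0,"fingers":1}
    - {"dx":0,"dy":0,"dz":0,"wx":0,"wy":0,"wz":0,"fingers":1}

```text
clock: 16.95
eef_pos: [552.0, 191.9, 65.6]
tool_rot: [2.642, 1.571, -1.944]
force: [-0.6, -2.6, 1.7]
width: -0.3
```

Call:
servo_tool:
  rows:
    - {"dx":0,"dy":0,"dz":0.0015,"wx":0,"wy":0,"wz":0,"fingers":1}
    - {"dx":0,"dy":0,"dz":0,"wx":0,"wy":0,"wz":0,"fingers":1}

```text
clock: 17.2
eef_pos: [552.0, 192.0, 65.6]
tool_rot: [2.959, 1.57, -1.627]
force: [0.6, -4.9, 2.5]
width: 0.3
```

Call:
servo_tool:
  rows:
    - {"dx":0,"dy":0,"dz":0.0015,"wx":0,"wy":0,"wz":0,"fingers":1}
    - {"dx":0,"dy":0,"dz":0,"wx":0,"wy":0,"wz":0,"fingers":1}

```text
clock: 17.45
eef_pos: [552.8, 192.5, 65.6]
tool_rot: [-2.477, 1.569, -0.781]
force: [3.2, -6.4, 1.6]
width: -0.2
```

The position stalled at y≈192 and the force is rising, so the lid is against the stop. Backing off along −y, then up.

Call:
servo_tool:
  rows:
    - {"dx":0,"dy":0,"dz":-0.01,"wx":0,"wy":0,"wz":0,"fingers":1}
    - {"dx":0,"dy":0,"dz":-0.03,"wx":0,"wy":0,"wz":0,"fingers":1}
    - {"dx":-0.06,"dy":0,"dz":0,"wx":0,"wy":0,"wz":0,"fingers":1}
    - {"dx":-0.08,"dy":0,"dz":0,"wx":0,"wy":0,"wz":0,"fingers":1}
    - {"dx":-0.04,"dy":0.06,"dz":0,"wx":0,"wy":0,"wz":0,"fingers":1}

```text
clock: 18.08
eef_pos: [514.3, 160.9, 203.6]
tool_rot: [-1.168, 1.562, 0.529]
force: [-0.1, 0.2, 0.4]
width: -0.2
```

Call:
servo_tool:
  rows:
    - {"dx":0,"dy":0.07,"dz":-0.03,"wx":0,"wy":0,"wz":0,"fingers":1}
    - {"dx":0,"dy":0.06,"dz":-0.05,"wx":0,"wy":0,"wz":0,"fingers":1}
    - {"dx":0,"dy":0,"dz":-0.06,"wx":0,"wy":0,"wz":0,"fingers":1}
    - {"dx":0,"dy":0,"dz":0,"wx":0,"wy":0,"wz":0,"fingers":1}

```text
clock: 18.58
eef_pos: [427.3, 39.9, 200.8]
tool_rot: [-1.873, 1.57, -0.181]
force: [1.2, 0.5, 0.3]
width: 0.1
```

Run:
```python
from h import *
np.set_printoptions(precision=1,suppress=True)
im=ctrl.get_image("scene")
cv2.imwrite("pics/s9.png",cv2.resize(im[130:384,140:380,::-1],None,fx=2.3,fy=2.3,interpolation=cv2.INTER_CUBIC))
im=ctrl.get_image("top")
cv2.imwrite("pics/t9.png",cv2.resize(im[80:220,140:440,::-1],None,fx=2.66,fy=2.66,interpolation=cv2.INTER_CUBIC))
for l,z in dict(left_pull=55,right_pull=55,lid=50,lid_grip=72).items():
    for n in ("top","scene"):
        for r in ctrl.mark_of(l,n)[:4]: print(l,n,round(r["conf"],2),onz(n,r["point"],z)[:2])
s=tool()[0];print(s["eef_pos"],s["force"])
```

```text
left_pull top 0.78 [ 557.7 -144.6]
left_pull scene 0.53 [704.  251.8]
left_pull scene 0.48 [ 552.8 -133.7]
right_pull top 0.8 [ 554.9 -265.9]
right_pull scene 0.71 [724.7  93.4]
right_pull scene 0.39 [ 551.8 -281.4]
lid top 0.84 [345.2 206.1]
lid top 0.71 [548.4 207.4]
lid top 0.61 [308.2 419.2]
lid scene 0.92 [342.  384.9]
lid scene 0.78 [555.3 199.4]
lid_grip top 0.92 [340.7 208.7]
lid_grip top 0.89 [310.9 424.9]
lid_grip top 0.61 [553.6 216.5]
lid_grip scene 0.9 [393.4 157.9]
lid_grip scene 0.67 [351.3 390.1]
lid_grip scene 0.56 [551.8 203.7]
[427.4  42.8 200.4] [-0.5  0.7 -0.1]
```

View pics/s9.png

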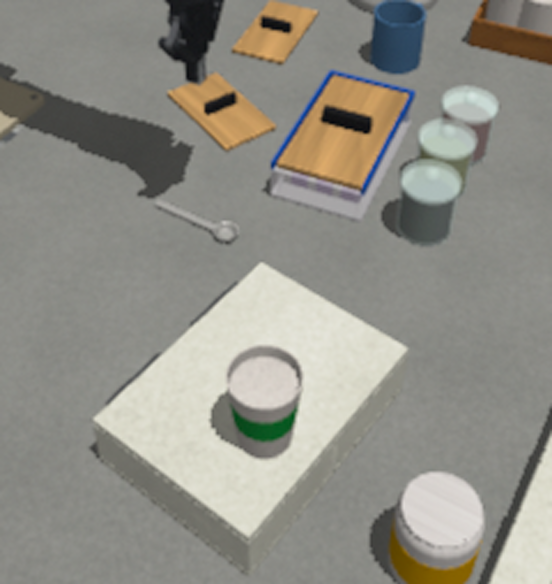

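View pics/t9.png

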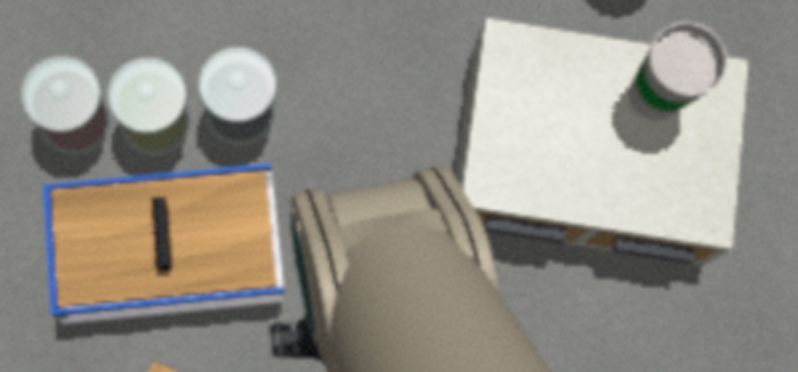

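The lid sits flush inside the blue rails with no gap at the stop (left edge at (50,240) in the top view). Both drawer fronts are tucked under the unit, with their pulls at (525,230) and (655,250). The jars, cup and scoop are where they were in the top view, and the mug looks undisturbed in the scene view. Nothing is touching the robot.

```bash
python3 -c "
from cell import ctrl
print(ctrl.finish_job())"
```

```text
the job is handed in; nothing more can be done
None
```

I pushed both drawers home, left then right, with the shut fingertips on their pulls. I then slid the largest lid along its rails to the blue stop by pushing low on its grip bar. The job was handed in at about 19 s on the clock.

**Contact checks:**
- **Drawers:** each push ended with the tool stalled and the force rising, to about 8 N on the left and 12 N on the right.
- **Lid:** it stalled at about 6 N, after roughly 65 mm of travel against the 63 mm I had measured. On the final nudge the fingertip slipped under 1 mm sideways, so I stopped there.

**Final pictures:**
- The drawers are shut and the lid is flush between its rails at the stop.
- The jars, cup, mug and scoop look unmoved.
- The arm is clear of everything.

**Disagreements:** the networks put the lid's centre 7 to 11 mm apart between the two cameras, about as far apart as before the push. They also reported some false pulls near the jars, so I relied on the contact forces and the pictures instead.

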